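# Flip the status flag of the loaded soil-specimen station

### The job

One of the two specimen stations has a brass specimen ring sitting in its round seat. Using only light touches of the fingertips, flip that station's flag right over its pivot until it lies flat on the opposite rest with its ring-marked face up (pressing its tail down makes the flag stand up; it can then be pushed over and pressed flat). Do not pick anything up, and leave the other station's flag, the specimen, the weight and the jar as they are.

Things in the scene. Friction and masses are not known exactly. Their poses are not given: they have to be found in the camera images.
- pivot_full (a point): Middle of the pivot axis of the LOADED station's flag, 62 mm above the table. Station axes: z up, y along the pivot pin, +x from the pivot to the round specimen seat (roughly away from the robot), -x to where the flag blade lies at first. Two blue cheeks hold the pin at y = +-40 mm (22 mm along x, 6 mm thick, tops 8 mm above the pivot).
- station_full: The LOADED station, fixed. Origin on the table straight below the pivot, axes as the pivot's. Grey base plate 110 mm wide, 8 mm thick, from x = -95 to 195 mm. Dark upright rests at x = -76 and x = 76 mm (8 mm thick, 36 mm wide) end 3 mm below pivot height. The room under the tail is free down to the base plate.
- flag_full (a joint): Turn of the loaded station's flag (rad). 0: blade level on the near rest (-x), bar-marked face up, tail level to +x. Grows as the tail is pressed down and the blade rises; 1.57: blade upright; 3.14: blade level on the far rest (+x), ring-marked face up. Stops at 0 and 3.14. Stiff friction hinge (about 0.07 N m), stays where it is left. Starts at 0 to 0.2.
- edge_full (a point): Middle of the free end of the loaded station's flag blade, 85 mm from the pivot; moves with the flag. The flag is one flat 5 mm thick aluminium plate centred on the pivot: a blade 60 mm wide reaching 85 mm one way, and a tail in the same plane 40 mm wide reaching 48 mm the other way.
- specimen_mid (a point): Centre of the loose brass specimen ring closed by a grey porous stone disc, 68 mm diameter, 25 mm high, on the loaded station's seat (80 mm diameter, top 20 mm above the table, centre 150 mm from the pivot along the station's +x).
- pivot_empty (a point): The same pivot point and axes on the other, EMPTY station, which is identical but has no specimen in its seat.
- flag_empty (a joint): Turn of the empty station's flag (rad), same meaning; to be left as it is.
- edge_empty (a point): Middle of the free end of the empty station's flag blade.
- weight_mid (a point): Centre of a loose steel weight with a neck and button top, 52 mm diameter, 56 mm high, standing on the table to the robot's right; bystander.
- jar_mid (a point): Centre of a loose glass jar with a black cap, 58 mm diameter, 75 mm high, standing on the table to the robot's left; bystander.

How it is judged (in metres and radians):
On the way:
1. the loaded station's flag has been brought past upright (value of joint flag_full above 1.65 rad).
At the end, for the whole second after the job is handed in: The loaded station's flag lies flat on the far rest (within 0.12 rad of its 3.14 stop) and is at rest; the empty station's flag end has moved less than 15 mm, the specimen less than 12 mm, the weight and jar less than 20 mm (value of joint flag_full above 3.02 rad and velocity of joint flag_full below 0.1 rad/s and distance of edge_empty from where it was at the start of the episode below 0.015 m and distance of specimen_mid from where it was at the start of the episode below 0.012 m and distance of each of weight_mid, jar_mid from where it was at the start of the episode below 0.02 m); the robot touches nothing.
It fails at once if the empty station's flag is moved (its end by more than 15 mm) (distance of edge_empty from where it was at the start of the episode above 0.015 m).
It fails at once if the specimen is shifted or lifted by more than 12 mm (distance of specimen_mid from where it was at the start of the episode above 0.012 m).
It fails at once if the weight is moved or lifted by more than 20 mm (distance of weight_mid from where it was at the start of the episode above 0.02 m).
It fails at once if the jar is moved or lifted by more than 20 mm (distance of jar_mid from where it was at the start of the episode above 0.02 m).
It fails at once if the flag or its station is forced: more than 40 N from the fingers (contact force between the fingers and station_full above 40 N).
It also fails if it takes over 51 s, if anything falls off the work surface, if the arm or the gripper's body presses on something with over 40 N, if the wrist force passes 120 N, or if a joint passes its speed limit or range.

### The arm

A 6-joint arm with a two-finger parallel gripper is mounted at the origin on the work surface. World frame = base frame: x ahead of the robot, y to its left, z up, the work surface at z = 0. Lengths are in mm, angles in degrees, forces in N, time in s.
With the tool pointing down it reaches from about 300 to 850 mm from the base axis. Payload 4.2 kg.
Tool frame: the origin (TCP) lies midway between the tips of the shut fingers; the grasp point (between the pads) lies 19 mm behind it; z points along the fingers, x is the direction in which the jaws open and shut, and the axes are right-handed (so a half turn about z gives the same grasp; the last joint's range is limited). The gripper opens to 91 mm and grips with 3 to 60 N. Pads are 32 mm wide; open, the fingers measure 118 mm over their backs; the gripper's body (76 mm by 178 mm) begins 60 mm behind the grasp point.
Start: joints at [-65.776, 18.312, 89.639, -0, 72.044, -1.146], TCP at [246.376, -519.559, 213.976] pointing down, gripper open.
Joint ranges: [-177.97, 177.97], [-48.28, 115.42], [12.27, 149.76], [-77.06, 257.06], [2.81, 150.46], [-146.56, 146.56]. Speed limits (degrees/s): [147.25, 147.25, 180, 180, 180, 180].

### API

Orientations are given as [roll, pitch, yaw] about the fixed x, y, z axes, in that order (R = Rz(yaw) Ry(pitch) Rx(roll)).
In Python, from workcell import env gives the robot as it stands. The module is installed in compiled form; this text tells all that it offers.
- The arm moves only by the tool drive_tool, never from a script. Its argument "series" is a list of rows, each a list of 3 entries, a list of its own where there are three numbers: the closure, from 0 (fully open) to 1 (shut), then the shift along the tool's x, y, z in mm, then the turn, a rotation vector about the tool's x, y, z in rad. In form: [[gripper, [dx, dy, dz], [rx, ry, rz]], ...]. A call has exactly 5 rows; each row is the pose to reach, as a shift and turn from the pose commanded when the call began, along the tool's axes at that moment; what a row does not reach only later rows make up. A row lasts 1/10 s, in which the tool goes at most 50 mm and 8.59 degrees, less where a joint would pass 70% of its speed; a pose out of reach is approached as far as the arm can. A call with a gripper value outside its range is refused whole. The fingers move at their own pace and stop on an object; "squeeze" is the grip in N (left out, the last holds). Time passes only in rows, so rows that repeat a pose let the fingers close, or fill a call up. It gives the time, the measured TCP pose, the force and the opening at its end, in the units of the state.
- env.state(): the state, without advancing time (a new reading comes with each control period).
- env.grab_frame(name): name is "scene" or "top" or "wrist"; returns a dict with "image" (480x640x3 uint8, red, green, blue), "K" (3x3 intrinsics, pixels), "origin" and "orientation" of the camera in the world. Camera axes: x right, y down, z forward; pixel columns grow to the right and rows downward; lengths in mm; the calibration is good to about 2 mm. The wrist camera is an equidistant fisheye: a pixel r from the principal point sees the ray r / f radians off the axis. A picture is of the moment at which its call begins. There is no depth.
- env.job_done(): hands the job in, once; it reports no verdict.
The state is a dict: "time_s": time; "qpos": joint angles; "qvel": joint speeds; "effort": joint torques, N m; "ee_pos": TCP position; "ee_rot": TCP orientation; "force": force on the tool from outside, world axes, zero at the start; "torque": the same for the moment, N m; "gripper_width": finger opening in mm.
Only numpy, scipy, OpenCV 4.12 (cv2) and the standard library are available. Lean on these libraries where they do the work, as an engineer would, in place of code of your own. Each camera call takes 0.05 s, during which the arm holds its last target.

## Working session

There is one attempt and no reset: what is moved stays moved. The work goes in short steps, Python scripts to look and compute and a tool call to move; the robot and the scene stay as the last step left them, time stands still between calls to the robot, and variables do not carry over. Pictures are saved under pics/ and viewed, and the job is handed in when it is done.

Besides the shell and the picture viewer there is one more tool, called after "Call:" by a JSON object that holds its "name" and its "arguments", one argument or row to a line. drive_tool: Moves the arm, as the interface text tells. Its arguments: {"type":"object","properties":{"series":{"type":"array","items":{"type":"array"}},"squeeze":{"type":"number"}},"required":["series"]}

```bash
mkdir -p pics; cat > h.py <<'E'
from workcell import env
import numpy as np, cv2, json
from scipy.spatial.transform import Rotation as R
def snap(n,f):
    d=env.grab_frame(n); cv2.imwrite('pics/'+f,d['image'][:,:,::-1]); 
    np.savez('pics/'+f+'.npz',K=d['K'],o=d['origin'],R=np.array(d['orientation'])); return d
E
python3 - <<'E'
from h import *
print(env.state())
for n in ['scene','top']:
    d=snap(n,n+'0.png'); print(n,d['K'],d['origin'],d['orientation'])
E
```

```text
{'time_s': 0.0, 'qpos': array([-6.57742430e+01,  1.83511895e+01,  8.97056538e+01, -1.04028628e-03,
        7.20421931e+01, -1.14750223e+00]), 'qvel': array([ 0.01310337, -0.02029606,  0.02257087,  0.03425611,  0.01390843,
       -0.10977914]), 'effort': array([-1.14808404e-04, -4.12463379e+01, -2.31975567e+01,  7.25722150e-02,
        4.55878582e-02, -1.36813055e-04]), 'ee_pos': array([ 246.17479798, -519.09395349,  213.12988981]), 'ee_rot': array([-1.79999006e+02,  9.90363485e-02, -6.46264183e+01]), 'force': array([0.78148142, 0.46792699, 0.711782  ]), 'torque': array([-0.04818063, -0.01552783, -0.0163896 ]), 'gripper_width': 91.05099110650272}
scene [[450.11591498   0.         316.27110969]
 [  0.         450.11591498 246.77727358]
 [  0.           0.           1.        ]] [1133.09305164 -372.09726616  767.03541149] [-135.84257625   -0.30562682   57.59969627]
top [[516.35909463   0.         324.16863134]
 [  0.         516.35909463 245.63073082]
 [  0.           0.           1.        ]] [ 383.83076978   -1.96650182 1197.14906881] [-170.47147043   -0.37877758  -91.21550869]
```

View pics/scene0.png

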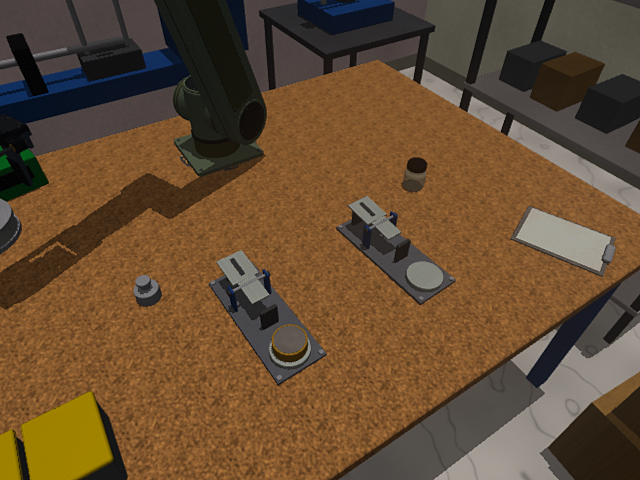

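View pics/top0.png

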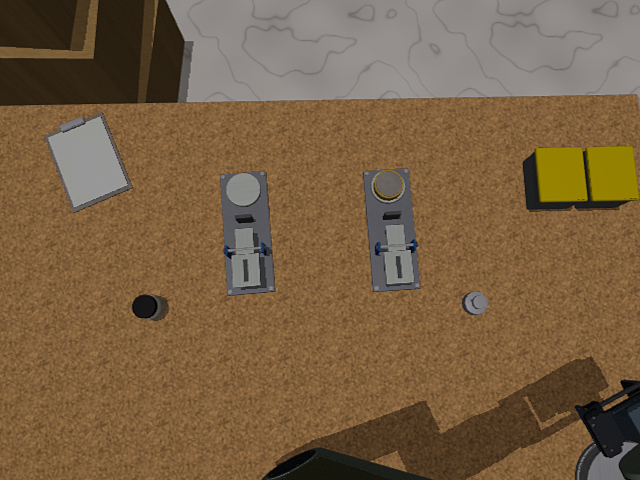

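The loaded station is the right-hand one in the top view (specimen about (388,186), pivot about (396,246)). The empty one is on the left (seat about (243,190)). I'll zoom in to measure.

```bash
python3 - <<'E'
import cv2
a=cv2.imread('pics/top0.png')[155:305,345:445]
cv2.imwrite('pics/topz.png',cv2.resize(a,None,fx=4,fy=4,interpolation=cv2.INTER_CUBIC))
a=cv2.imread('pics/scene0.png')[240:385,200:335]
cv2.imwrite('pics/scenez.png',cv2.resize(a,None,fx=4,fy=4,interpolation=cv2.INTER_CUBIC))
E
```

```text
(no output)
```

View pics/topz.png

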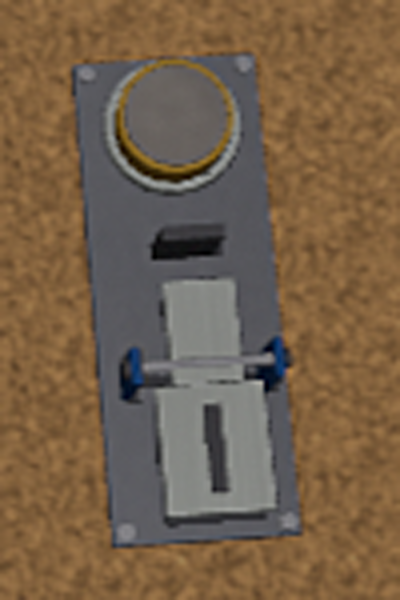

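View pics/scenez.png

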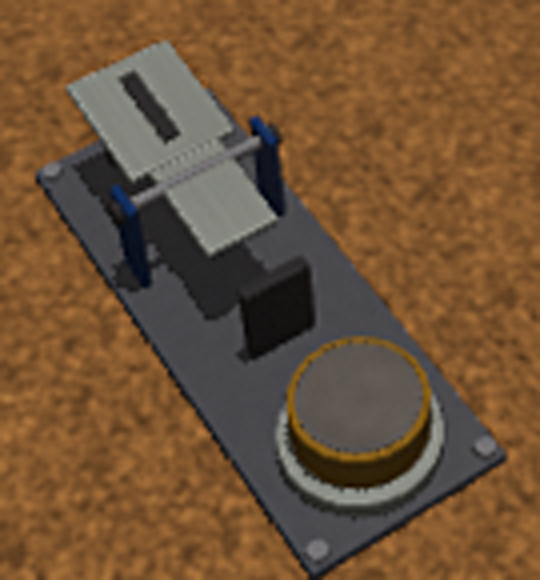

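```bash
cat >> h.py <<'E'
def load(f):
    d=np.load('pics/'+f+'.npz'); return d['K'],d['o'],R.from_euler('xyz',d['R'],degrees=True).as_matrix()
def ray(f,uv):
    K,o,M=load(f); return o, M@np.linalg.solve(K,[uv[0],uv[1],1])
def onz(f,uv,z):
    o,d=ray(f,uv); return o+d*(z-o[2])/d[2]
def proj(f,p):
    K,o,M=load(f); c=(M.T@(np.atleast_2d(p)-o).T).T; q=(K@c.T).T; return q[:,:2]/q[:,2:]
E
python3 - <<'E'
from h import *
from scipy.optimize import least_squares
zt=lambda p:(p[0]/4+345-.375,p[1]/4+155-.375)
zs=lambda p:(p[0]/4+200-.375,p[1]/4+240-.375)
st=np.array([[195,55,8],[195,-55,8],[-95,-55,8],[-95,55,8]],float)
top=np.array([zt(p) for p in [(73,66),(256,55),(301,533),(112,547)]])
W=[onz('top0.png',p,8) for p in top]; print(np.round(W,1)); print([np.linalg.norm(W[i]-W[i-1]) for i in range(4)])
sc=np.array([zs(p) for p in [(313,580),(507,457)]])  # far corners: which is which
print([onz('scene0.png',p,8).round(1) for p in sc])
def T(x,P): 
    c,s=np.cos(x[2]),np.sin(x[2]); return P@np.array([[c,s,0],[-s,c,0],[0,0,1]])+[x[0],x[1],0]
scst=np.array([[195,-55,8],[195,55,8]],float)
f=lambda x:np.r_[(proj('top0.png',T(x,st))-top).ravel(),(proj('scene0.png',T(x,scst))-sc).ravel()]
r=least_squares(f,[500,-100,0]); print(r.x[:2],np.degrees(r.x[2])); print(f(r.x).round(2))
r2=least_squares(lambda x:f(x)[:8],[500,-100,0]); print(r2.x[:2],np.degrees(r2.x[2]),r2.fun.round(2))
np.save('pose.npy',r2.x)
# flag angle from blade end corners & tail corners
def flag(x,a):
    P=[]
    for l,w in [(-85,30),(-85,-30),(48,20),(48,-20)]:
        # top face +2.5
        P.append([l*np.cos(a)+2.5*np.sin(a),w,62-l*np.sin(a)+2.5*np.cos(a)])
    return T(x,np.array(P,float))
tf=np.array([zt(p) for p in [(168,515),(276,507),(163,284),(234,278)]])
sf=np.array([zs(p) for p in [(165,40),(68,90),(278,217),(213,253)]])
# scene: which side is +y
g=lambda v:np.r_[(proj('top0.png',flag(v,v[3]))-tf).ravel(),(proj('scene0.png',flag(v,v[3]))-sf).ravel()]
q=least_squares(lambda a:g(np.r_[r2.x,a]),[0.1]); print('ang',q.x,q.fun.round(2))
q=least_squares(lambda v:np.r_[g(v),f(v[:3])],np.r_[r2.x,.1]); print('joint',q.x,np.degrees(q.x[2]),q.fun.round(2))
E
```

```text
[[ 762.2 -110.6    8. ]
 [ 767.  -220.5    8. ]
 [ 480.  -232.7    8. ]
 [ 474.2 -123.3    8. ]]
[np.float64(288.28816614345635), np.float64(110.08406855615647), np.float64(287.2097763846018), np.float64(109.47497404590179)]
[array([ 769.8, -219.1,    8. ]), array([ 763.9, -110.2,    8. ])]
[ 571.4382695  -173.82174516] 2.634275628681311
[-0.29 -0.59 -0.34 -0.71  0.22  0.41 -0.04  0.09 -0.62 -0.25  0.05 -0.14]
[ 570.99038668 -173.95874762] 2.506996420775813 [-0.05 -0.47 -0.09 -0.5   0.21  0.66 -0.07  0.23]
ang [0.04947216] [-0.33  0.68 -0.08  0.92 -0.02 -0.53 -0.05 -0.13  0.08  0.43 -1.13 -0.29
 -0.24  0.48 -1.75  0.75]
joint [ 5.71405308e+02 -1.73423658e+02  4.60248170e-02  5.06954172e-02] 2.6370277653956586 [-0.48  0.51 -0.24  0.7  -0.32 -0.67 -0.35 -0.32  0.29  0.44 -0.89 -0.24
  0.13  0.49 -1.34  0.79 -0.46 -0.58 -0.51 -0.7   0.05  0.42 -0.21  0.11
 -0.43 -0.37  0.21 -0.25]
```

```bash
python3 - <<'E'
from h import *
c=np.array([246.376,-519.559,213.976]); M=R.from_euler('xyz',[180,0,-64.63],degrees=True).as_matrix()
th=np.radians(2.64); ex=np.array([np.cos(th),np.sin(th),0]); piv=np.array([571.3,-173.6,0])
t=piv+36*ex+[0,0,200]
print(t, M.T@(t-c)); 
G=R.from_euler('xyz',[180,0,-87.36],degrees=True).as_matrix()
print(R.from_matrix(M.T@G).as_rotvec())
# bystanders
for n,p,z in [('weight',(475,302),56),('jar',(147,307),75)]: print(n,onz('top0.png',p,z))
E
```

```text
[ 607.26179165 -171.94182596  200.        ] [-159.46700966 -475.0226596    13.976     ]
[ 1.26553009e-32 -4.85833721e-17  3.96713339e-01]
weight [ 442.49554741 -343.40312661   56.        ]
jar [445.55784366 371.3172322   75.        ]
```

Call:
{"name": "drive_tool", "arguments": {
  "series": [
    [1, [-15, -44, 0], [0, 0, 0.1]],
    [1, [-30, -88, 0], [0, 0, 0.2]],
    [1, [-45, -132, 0], [0, 0, 0.3]],
    [1, [-60, -176, 0], [0, 0, 0.397]],
    [1, [-75, -220, 0], [0, 0, 0.397]]
  ],
  "squeeze": 10
}}

```text
time_s: 0.6
ee_pos: [413.9, -356.0, 213.6]
ee_rot: [180.0, 0.0, -87.5]
force: [0.7, 0.3, -0.5]
gripper_width: 53.7
```

Call:
{"name": "drive_tool", "arguments": {
  "series": [
    [1, [-32, -37, 3], [0, 0, 0]],
    [1, [-64, -74, 6], [0, 0, 0]],
    [1, [-96, -111, 9], [0, 0, 0]],
    [1, [-128, -148, 12], [0, 0, 0]],
    [1, [-160, -184, 14], [0, 0, 0]]
  ]
}}

```text
time_s: 1.1
ee_pos: [590.5, -187.5, 199.3]
ee_rot: [179.9, 0.0, -87.4]
force: [0.5, -0.5, 0.2]
gripper_width: 14.2
```

Call:
{"name": "drive_tool", "arguments": {
  "series": [
    [1, [-16.5, -18.5, 0], [0, 0, 0]],
    [1, [-16.5, -18.5, 30], [0, 0, 0]],
    [1, [-16.5, -18.5, 60], [0, 0, 0]],
    [1, [-16.5, -18.5, 80], [0, 0, 0]],
    [1, [-16.5, -18.5, 80], [0, 0, 0]]
  ]
}}

```text
time_s: 1.6
ee_pos: [604.8, -171.0, 116.2]
ee_rot: [179.6, 0.2, -87.4]
force: [-0.7, -0.1, 0.0]
gripper_width: 0.1
```

```bash
cat >> h.py <<'E'
TH=np.radians(2.64); PIV=np.array([571.3,-173.6,0]); MS=np.array([[np.cos(TH),-np.sin(TH),0],[np.sin(TH),np.cos(TH),0],[0,0,1]])
def stp(p): return MS.T@(np.array(p)-PIV)
E
python3 - <<'E'
from h import *
s=env.state(); print(s['time_s'],s['ee_pos'],stp(s['ee_pos']),s['ee_rot'],s['gripper_width'],s['force'])
snap('scene','s1.png'); snap('wrist','w1.png')
a=cv2.imread('pics/s1.png')[150:390,150:400]
cv2.imwrite('pics/s1z.png',cv2.resize(a,None,fx=2.4,fy=2.4))
E
```

```text
1.6 [ 604.80045037 -171.02139841  116.16643413] [ 33.5836663    1.032821   116.16643413] [ 1.79561293e+02  1.50361406e-01 -8.73596248e+01] 0.10902191699031566 [-0.744469   -0.11221196  0.0033    ]
```

View pics/s1z.png

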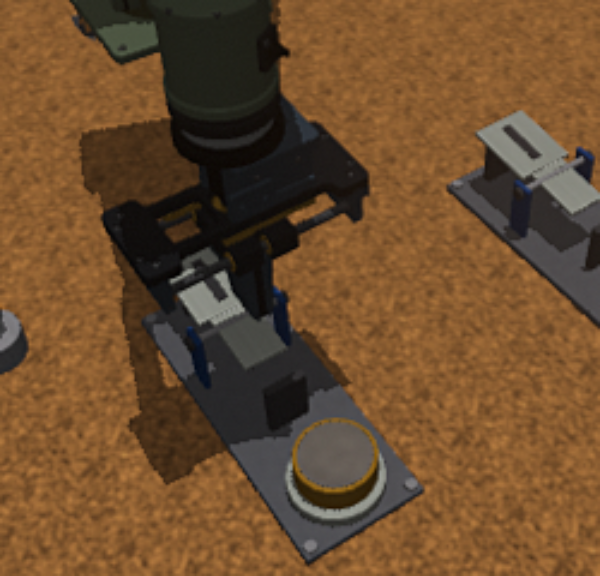

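View pics/w1.png

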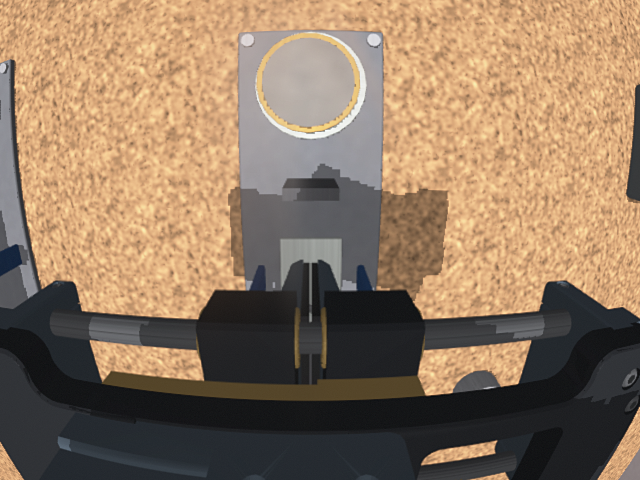

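Fingers are shut over the tail: the scene view shows the tail below them, and the wrist view has it centred at about (312,265). Pressing down now.

Call:
{"name": "drive_tool", "arguments": {
  "series": [
    [1, [0, 0, 15], [0, 0, 0]],
    [1, [0, 0, 30], [0, 0, 0]],
    [1, [0, 0, 45], [0, 0, 0]],
    [1, [0, 0, 53], [0, 0, 0]],
    [1, [0, 0, 60], [0, 0, 0]]
  ]
}}

```text
time_s: 2.2
ee_pos: [608.0, -172.3, 61.0]
ee_rot: [-179.9, -0.0, -87.4]
force: [-1.2, 0.1, 4.7]
gripper_width: 0.4
```

Call:
{"name": "drive_tool", "arguments": {
  "series": [
    [1, [0, 0, 6], [0, 0, 0]],
    [1, [0, 0, 12], [0, 0, 0]],
    [1, [0, 0, 18], [0, 0, 0]],
    [1, [0, 0, 24], [0, 0, 0]],
    [1, [0, 0, 28], [0, 0, 0]]
  ]
}}

```text
time_s: 2.7
ee_pos: [608.0, -172.2, 32.2]
ee_rot: [-179.9, -0.0, -87.4]
force: [1.0, -0.4, 3.7]
gripper_width: 0.2
```

```bash
python3 - <<'E'
from h import *
s=env.state(); print(s['time_s'],stp(s['ee_pos']),s['force'])
snap('scene','s2.png')
a=cv2.imread('pics/s2.png')[150:390,150:400]
cv2.imwrite('pics/s2z.png',cv2.resize(a,None,fx=2.4,fy=2.4))
E
```

```text
2.7 [36.71213555 -0.25026951 32.1676423 ] [ 0.99142236 -0.36361883  3.66342086]
```

View pics/s2z.png

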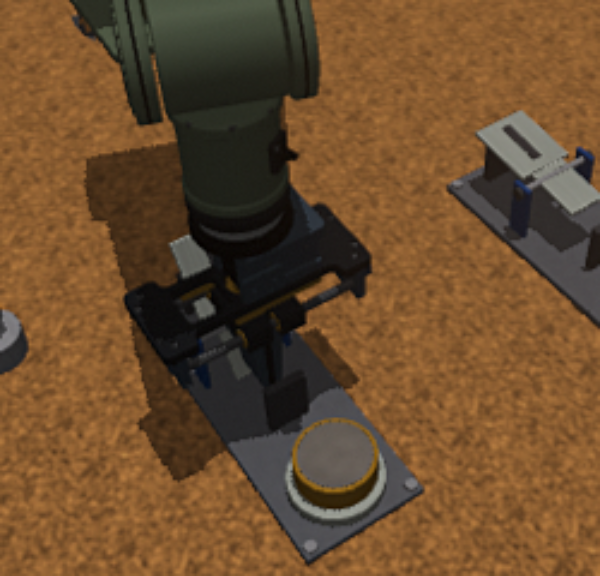

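Call:
{"name": "drive_tool", "arguments": {
  "series": [
    [1, [0, 0, 4], [0, 0, 0]],
    [1, [0, 0, 8], [0, 0, 0]],
    [1, [0, 0, 12], [0, 0, 0]],
    [1, [0, 0, 12], [0, 0, 0]],
    [1, [0, 0, 12], [0, 0, 0]]
  ]
}}

```text
time_s: 3.25
ee_pos: [606.7, -171.8, 19.4]
ee_rot: [179.9, 0.0, -87.4]
force: [-0.7, -0.1, -0.3]
gripper_width: 0.5
```

Call:
{"name": "drive_tool", "arguments": {
  "series": [
    [1, [0, -8, 0], [0, 0, 0]],
    [1, [0, -8, -35], [0, 0, 0]],
    [1, [0, -8, -75], [0, 0, 0]],
    [1, [0, -8, -115], [0, 0, 0]],
    [1, [0, -8, -160], [0, 0, 0]]
  ]
}}

```text
time_s: 3.75
ee_pos: [614.7, -171.2, 180.7]
ee_rot: [179.9, 0.0, -87.4]
force: [1.1, -0.4, 0.2]
gripper_width: 0.2
```

Call:
{"name": "drive_tool", "arguments": {
  "series": [
    [1, [0, 40, -20], [0, 0, 0]],
    [1, [0, 80, -20], [0, 0, 0]],
    [1, [0, 120, -20], [0, 0, 0]],
    [1, [0, 139, -20], [0, 0, 0]],
    [1, [0, 139, -20], [0, 0, 0]]
  ]
}}

```text
time_s: 4.25
ee_pos: [474.0, -177.7, 200.5]
ee_rot: [179.9, 0.0, -87.4]
force: [0.7, 0.4, 0.0]
gripper_width: 0.6
```

```bash
python3 - <<'E'
from h import *
s=env.state(); print(s['time_s'],stp(s['ee_pos']),s['force'])
snap('scene','s3.png')
a=cv2.imread('pics/s3.png')[150:390,150:400]
cv2.imwrite('pics/s3z.png',cv2.resize(a,None,fx=2.4,fy=2.4))
E
```

```text
4.25 [-97.34798148   0.34240073 200.45192886] [0.72435045 0.38895662 0.0111604 ]
```

View pics/s3z.png

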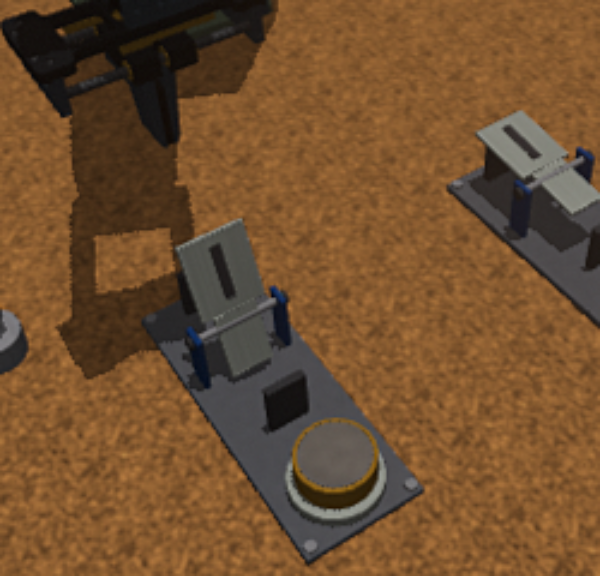

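The blade is standing, leaning back towards the near side, with its free end at about crop (211,234). I'll measure the angle.

```bash
python3 - <<'E'
from h import *
print([150+211/2.4,150+234/2.4])
for a in np.radians(range(35,75,5)):
    p=np.array([[-85*np.cos(a)+2.5*np.sin(a),0,62+85*np.sin(a)+2.5*np.cos(a)]])
    print(round(np.degrees(a)),p.round(0),proj('s3.png',(MS@p.T).T+PIV).round(1))
E
```

```text
[237.91666666666669, 247.5]
35 [[-68.   0. 113.]] [[229.4 246. ]]
40 [[-64.   0. 119.]] [[230.1 245.4]]
45 [[-58.   0. 124.]] [[230.9 245. ]]
50 [[-53.   0. 129.]] [[231.9 245. ]]
55 [[-47.   0. 133.]] [[233.1 245.3]]
60 [[-40.   0. 137.]] [[234.4 245.8]]
65 [[-34.   0. 140.]] [[235.8 246.7]]
70 [[-27.   0. 143.]] [[237.3 247.8]]
```

Call:
{"name": "drive_tool", "arguments": {
  "series": [
    [1, [0, 0, 40], [0, 0, 0]],
    [1, [0, 0, 88], [0, 0, 0]],
    [1, [0, -15, 88], [0, 0, 0]],
    [1, [0, -30, 88], [0, 0, 0]],
    [1, [0, -40, 88], [0, 0, 0]]
  ]
}}

```text
time_s: 4.8
ee_pos: [518.7, -176.1, 111.3]
ee_rot: [-180.0, 0.0, -87.3]
force: [0.2, -0.6, 0.0]
gripper_width: 0.4
```

Call:
{"name": "drive_tool", "arguments": {
  "series": [
    [1, [0, -9, 0], [0, 0, 0]],
    [1, [0, -18, 0], [0, 0, 0]],
    [1, [0, -27, 0], [0, 0, 0]],
    [1, [0, -36, 0], [0, 0, 0]],
    [1, [0, -45, 0], [0, 0, 0]]
  ]
}}

```text
time_s: 5.3
ee_pos: [561.5, -174.0, 111.9]
ee_rot: [180.0, 0.0, -87.4]
force: [-1.2, 0.8, -0.6]
gripper_width: 0.5
```

```bash
python3 - <<'E'
from h import *
s=env.state(); print(s['time_s'],stp(s['ee_pos']),s['force'])
snap('scene','s4.png')
a=cv2.imread('pics/s4.png')[150:390,150:400]
cv2.imwrite('pics/s4z.png',cv2.resize(a,None,fx=2.4,fy=2.4))
E
```

```text
5.3 [-9.79728714e+00  4.16401009e-02  1.11908080e+02] [-1.23120264  0.8326031  -0.61092391]
```

View pics/s4z.png

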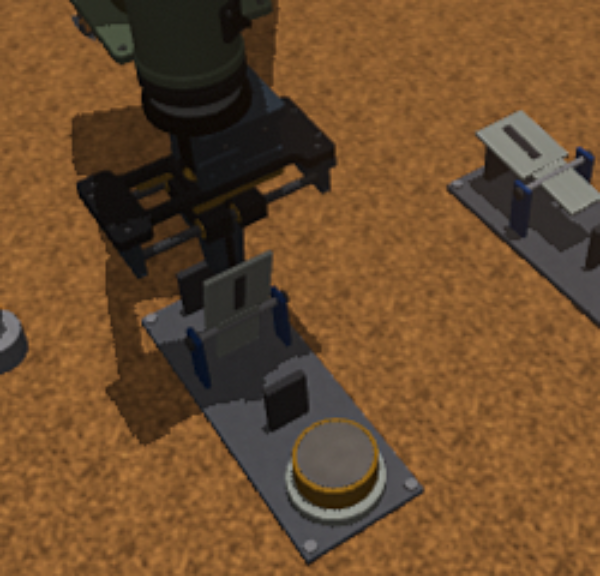

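The blade is just past upright, with the fingertips behind it. Next, follow the arc down.

Call:
{"name": "drive_tool", "arguments": {
  "series": [
    [1, [0, -10, 0], [0, 0, 0]],
    [1, [0, -19, 0], [0, 0, 0]],
    [1, [0, -28, 4], [0, 0, 0]],
    [1, [0, -36, 8], [0, 0, 0]],
    [1, [0, -42, 14], [0, 0, 0]]
  ]
}}

```text
time_s: 5.85
ee_pos: [604.4, -172.2, 97.7]
ee_rot: [-179.9, -0.0, -87.4]
force: [-1.2, -1.1, -0.5]
gripper_width: 0.6
```

Call:
{"name": "drive_tool", "arguments": {
  "series": [
    [1, [0, -5, 6], [0, 0, 0]],
    [1, [0, -8, 12], [0, 0, 0]],
    [1, [0, -11, 18], [0, 0, 0]],
    [1, [0, -13, 24], [0, 0, 0]],
    [1, [0, -14, 28], [0, 0, 0]]
  ]
}}

```text
time_s: 6.35
ee_pos: [617.2, -171.5, 69.3]
ee_rot: [180.0, 0.0, -87.4]
force: [-1.5, 0.3, 1.3]
gripper_width: 0.6
```

```bash
python3 - <<'E'
from h import *
s=env.state(); print(s['time_s'],stp(s['ee_pos']),s['force'])
snap('scene','s5.png')
a=cv2.imread('pics/s5.png')[150:390,150:400]
cv2.imwrite('pics/s5z.png',cv2.resize(a,None,fx=2.4,fy=2.4))
E
```

```text
6.35 [ 4.59760606e+01 -1.51262238e-02  6.92937474e+01] [-1.54699893  0.34504231  1.32422594]
```

View pics/s5z.png

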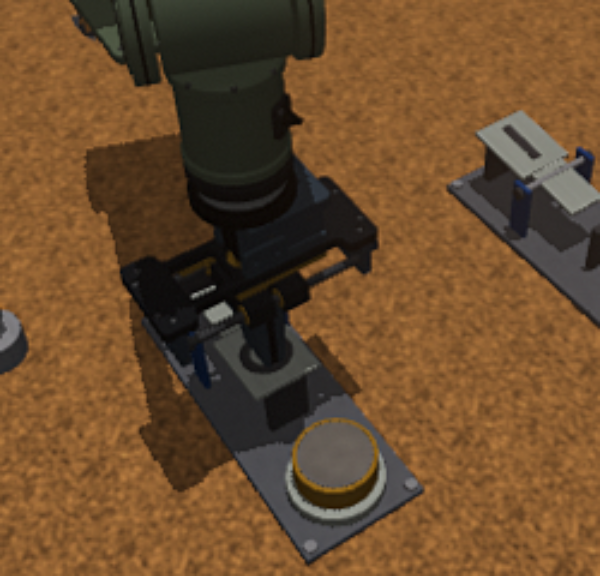

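The flag is nearly level, ring mark visible around the fingertips at about crop (262,355). Pressing gently flat.

Call:
{"name": "drive_tool", "arguments": {
  "series": [
    [1, [0, 0, 1.5], [0, 0, 0]],
    [1, [0, 0, 3], [0, 0, 0]],
    [1, [0, 0, 4.5], [0, 0, 0]],
    [1, [0, 0, 5.5], [0, 0, 0]],
    [1, [0, 0, 5.5], [0, 0, 0]]
  ]
}}

```text
time_s: 6.9
ee_pos: [617.5, -171.5, 64.8]
ee_rot: [-179.9, -0.0, -87.4]
force: [-0.3, 1.3, 2.3]
gripper_width: 0.8
```

Call:
{"name": "drive_tool", "arguments": {
  "series": [
    [1, [0, 0, 0.5], [0, 0, 0]],
    [1, [0, 0, 1], [0, 0, 0]],
    [1, [0, 0, 1], [0, 0, 0]],
    [1, [0, 0, 1], [0, 0, 0]],
    [1, [0, 0, 1], [0, 0, 0]]
  ]
}}

```text
time_s: 7.4
ee_pos: [617.6, -171.5, 64.7]
ee_rot: [-179.9, -0.0, -87.4]
force: [-1.3, 1.1, 6.7]
gripper_width: 0.7
```

The height stopped at 64.7 while the force rose to 6.7 N, so the flag is against its stop. Retreating.

Call:
{"name": "drive_tool", "arguments": {
  "series": [
    [1, [0, 0, -20], [0, 0, 0]],
    [1, [0, 0, -50], [0, 0, 0]],
    [1, [0, 0, -90], [0, 0, 0]],
    [1, [0, 0, -130], [0, 0, 0]],
    [1, [0, 0, -150], [0, 0, 0]]
  ]
}}

```text
time_s: 7.9
ee_pos: [618.4, -172.0, 217.4]
ee_rot: [-179.7, -0.1, -87.4]
force: [1.7, -0.8, 0.8]
gripper_width: 0.1
```

Call:
{"name": "drive_tool", "arguments": {
  "series": [
    [1, [0, 45, 0], [0, 0, 0]],
    [1, [0, 90, 0], [0, 0, 0]],
    [1, [0, 135, 0], [0, 0, 0]],
    [1, [0, 175, 0], [0, 0, 0]],
    [1, [0, 200, 0], [0, 0, 0]]
  ]
}}

```text
time_s: 8.4
ee_pos: [414.2, -180.3, 213.2]
ee_rot: [179.9, 0.0, -87.4]
force: [1.0, -0.0, -0.2]
gripper_width: 0.3
```

Call:
{"name": "drive_tool", "arguments": {
  "series": [
    [1, [0, 0, 0], [0, 0, 0]],
    [1, [0, 0, 0], [0, 0, 0]],
    [1, [0, 0, 0], [0, 0, 0]],
    [1, [0, 0, 0], [0, 0, 0]],
    [1, [0, 0, 0], [0, 0, 0]]
  ]
}}

```text
time_s: 8.9
ee_pos: [418.2, -180.6, 213.1]
ee_rot: [180.0, 0.0, -87.3]
force: [-0.6, -0.2, -0.7]
gripper_width: 0.4
```

```bash
python3 - <<'E'
from h import *
s=env.state(); print(s['time_s'],stp(s['ee_pos']),s['force'])
snap('scene','s6.png');snap('top','t6.png')
a=cv2.imread('pics/s6.png')[150:390,150:400]
b=cv2.imread('pics/t6.png')[155:335,120:500]
cv2.imwrite('pics/s6z.png',cv2.resize(a,None,fx=2.4,fy=2.4)); cv2.imwrite('pics/t6z.png',cv2.resize(b,None,fx=2,fy=2))
def bl(a): 
    P=np.array([[-85*np.cos(a)-2.5*np.sin(a)*1,w,62+85*np.sin(a)-2.5*np.cos(a)] for w in(30,-30)]); return (MS@P.T).T+PIV
for a in (3.14,3.02,2.9): print(a,((proj('s6.png',bl(a))-150)*2.4).round(1).tolist(),((proj('t6.png',bl(a))-[120,155])*2).round(1).tolist())
d=cv2.absdiff(cv2.imread('pics/top0.png'),cv2.imread('pics/t6.png')).max(2)
for n,(r0,r1,c0,c1) in dict(empty=(165,300,215,280),jar=(290,325,128,168),weight=(288,318,460,490),spec=(165,208,365,410)).items(): print(n,(d[r0:r1,c0:c1]>40).sum())
E
```

```text
8.9 [-1.53251179e+02  3.05628182e-02  2.13126209e+02] [-0.5948933  -0.19619373 -0.74290778]
3.14 [[320.0, 368.6], [255.1, 403.8]] [[518.9, 108.0], [571.9, 104.6]]
3.02 [[318.8, 360.2], [253.3, 395.4]] [[520.0, 106.7], [573.4, 103.3]]
2.9 [[316.7, 350.7], [250.8, 385.9]] [[521.1, 106.4], [575.1, 103.0]]
empty 0
jar 0
weight 592
spec 0
```

View pics/s6z.png

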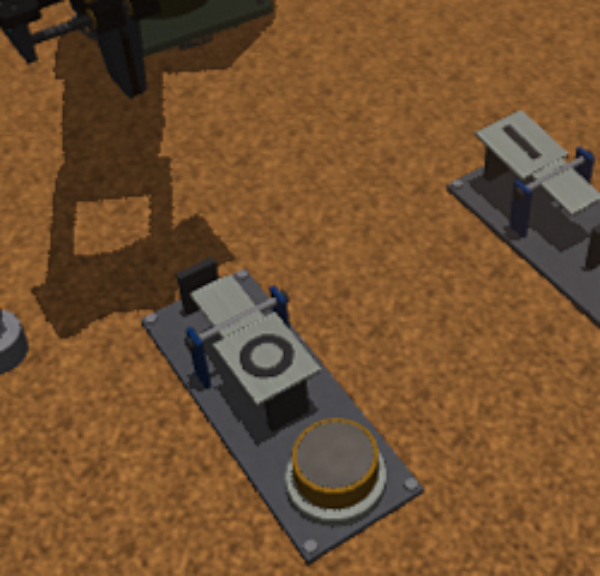

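View pics/t6z.png

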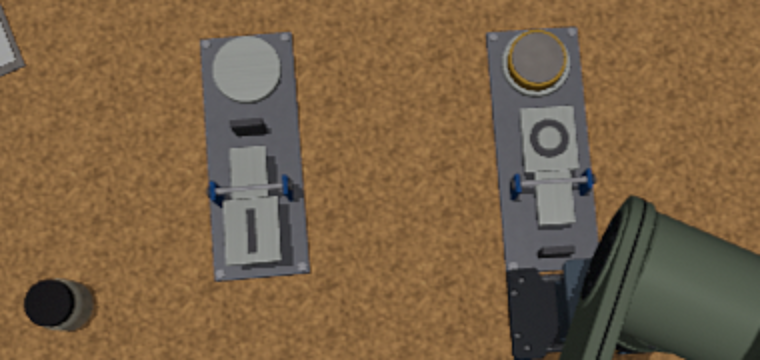

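The ring-marked face is up. The blade's end corners sit at crop (320,368) and (260,404), against (320,369) and (255,404) predicted for 3.14. The arm hides the weight in the top view, so I'll check it in the scene view and then hand in.

```bash
python3 - <<'E'
from h import *
a=cv2.imread('pics/scene0.png');b=cv2.imread('pics/s6.png')
d=cv2.absdiff(a,b).max(2)
print('weight',(d[272:308,130:165]>40).sum(),'spec',(d[322:370,265:315]>40).sum())
E
```

```text
weight 1 spec 2
```

```bash
python3 -c "
from workcell import env
print(env.job_done(), env.state()['time_s'])"
```

```text
the job is handed in; nothing more can be done
the job is handed in; nothing more can be done
```

The loaded station's flag is flipped over and lies flat on its far rest with the ring mark up. The job is handed in at about 9 s of the 51 s allowed. With the fingers shut, I pressed the tail down, pushed the standing blade over from behind and pressed it flat. I then drew the arm back clear of everything.

**Flag:** in the last scene picture its end corners are within about 5 enlarged pixels (about 2 camera pixels) of where 3.14 rad predicts. The final press also stopped at 64.7 mm while the force rose, so it was against the stop.

**Forces:** the highest force I read at the end of a move was about 7 N. The readings come only every half second, so brief peaks between them were not seen.

**Other objects:** comparing first and last pictures showed no change for the empty station, jar and specimen in the top view. The weight was hidden by the arm there, but the scene view showed it unchanged (1 pixel differed).

**Uncertain measurement:** the blade angle midway, after the tail press, could only be judged at roughly 60–70° from the picture. I left room for that in the push. No final check failed or disagreed.

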